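# Read a stained slide with the hand lens

### The job

Slide the slide carriage along its rail until it is against the grey reading stop beside the post with the orange pointer, then turn its black T-bar knob clockwise until the carriage is clamped tight, so the slide cannot drift. Then pick up the hand lens and hold it still and level, clear of the stage, centred over the pink section with its rim at the height of the orange pointer; finish while holding it there, without letting go. Do not shift the pointer on its post, and leave the forceps, the dropper bottle and the green-capped pot where they are.

Things in the scene. Friction and masses are not known exactly. Their poses are not given: they have to be found in the camera images.
- slide_stage: white base plate of the slide reading stage, 130 (x) x 300 (y) mm, top 15 mm above the worktop, fixed to it; origin at the centre of its underside. Its y axis runs along the steel rail, from the loading end (-y) to the grey reading stop (+y); the rail's centre line lies at x = -15 mm in this frame. A steel post 10 mm thick stands at x = 46, y = 82 mm and its top is 167 mm above the worktop
- carriage (a joint): position of the aluminium slide carriage along the stage's +y, in m: 0 at the loading end, 0.090 against the reading stop (a hard stop). It slides with 1.5 N of friction while the clamp knob is loose. The carriage is 72 (x) x 130 (y) mm, its top 41 mm above the worktop. It can be pulled along by its knob
- section (a point): centre of the pink stained section on the glass slide (76 x 26 mm, along the stage's y) clipped on the carriage, on the slide's upper face, 42.5 mm above the worktop; moves with the carriage
- clamp_knob (a joint): angle of the clamp knob in rad, growing clockwise seen from above: 0 loose, its screw meets the rail at about 0.8, end stop at 1.4; above 1.15 it clamps the carriage tight (turn it to the end stop). It needs at most 0.1 N m and stays where it is left. Seen from above the bar lies 0.2 - angle (anticlockwise positive) from the stage's x axis
- knob_grip (a point): centre of the T-bar of the black clamp knob, on the knob's vertical axis, 74 mm above the worktop: bar 40 mm long, 12 mm wide, 16 mm high, its top 8 mm above this point, its underside 24 mm above the carriage. The frame turns with the knob (its x is the stage's x at knob angle 0); the bar's length lies 0.2 rad anticlockwise, seen from above, of its x. The knob rides on the carriage, 65 mm to the stage's -y of the section
- pointer_tip (a point): tip of the orange pointer on the height collar of the post: it marks the height at which the lens is in focus, 55 to 90 mm above the slide. It points at the lens axis and ends 46 mm short of it: with the carriage at the stop the tip lies 40 mm to the stage's +x and 23 mm to its +y of the section. The collar (19 mm thick, 14 mm high, centred at the pointer's height, small black screw at its back) is held on the post by friction
- lens_center (a point): centre of the hand lens, half-way up its rim: dark round rim 67 mm in diameter and 14 mm high with clear glass in it; z is the lens axis, the handle points along -x. It lies flat on the worktop at the start; the lens weighs about 70 g
- lens_grip (a point): middle of the lens's black handle, half-way up, 85 mm from the lens centre along the lens's -x; handle 13 mm wide, 14 mm high, 85 mm long
- forceps: fine steel forceps 13 x 118 x 9 mm lying on the worktop, long along y; origin at the centre of the underside
- dropper_bottle: small brown bottle with a black dropper, 28 mm in diameter, 94 mm high, standing; origin at the centre of the underside
- specimen_pot: white pot with a green cap, 48 mm in diameter, 52 mm high, standing; origin at the centre of the underside

How it is judged (in metres and radians):
On the way, in this order (a step that is already met when the one before it is completed fails the run):
1. the carriage is against the reading stop, the knob still loose (value of joint carriage above 0.087 m and value of joint clamp_knob below 0.8 rad), for 0.1 s.
2. the knob is clamped tight with the carriage at the stop (value of joint carriage above 0.087 m and value of joint clamp_knob above 1.15 rad), for 0.2 s.
At the end, for the whole second after the job is handed in: Carriage within 3 mm of the reading stop, knob above 1.15 rad; lens in the gripper, touching nothing of the stage, its centre within 10 mm of the section's seen from above and within 6 mm of the pointer's height, level within 6 degrees and still (below 15 mm/s) (all of step 2 and horizontal distance between lens_center and section below 0.01 m and z of lens_center in the frame of pointer_tip between -0.006 and 0.006 m and angle between lens_center's own z axis and vertical below 0.105 rad and linear speed of reading_lens below 0.015 m/s and contact force between the fingers and reading_lens above 1 N and contact force between slide_stage and reading_lens below 0.1 N); the arm keeps its last pose, push and grip.
It fails at once if the pointer's collar is shifted by more than 3 mm (distance of pointer_tip from where it was at the start of the episode above 0.003 m).
It fails at once if the forceps are moved more than 15 mm (distance of forceps from where it was at the start of the episode above 0.015 m).
It fails at once if the dropper bottle is moved more than 15 mm or knocked over (distance of dropper_bottle from where it was at the start of the episode above 0.015 m or angle between dropper_bottle's own z axis and vertical above 0.4 rad).
It fails at once if the green-capped pot is moved more than 15 mm or knocked over (distance of specimen_pot from where it was at the start of the episode above 0.015 m or angle between specimen_pot's own z axis and vertical above 0.4 rad).
It also fails if it takes over 58 s, if anything falls off the work surface, if the arm or the gripper's body presses on something with over 40 N, if the wrist force passes 120 N, or if a joint passes its speed limit or range.

### The arm

A 6-joint arm with a two-finger parallel gripper is mounted at the origin on a cart in front of the work surface, level with it; the furniture and walls round the work are solid. World frame = base frame: x ahead of the robot, y to its left, z up, the work surface at z = 0. Lengths are in mm, angles in rad, forces in N, time in s.
With the tool pointing down it reaches from about 275 to 750 mm from the base axis. Payload 10.2 kg.
Tool frame: the origin (TCP) lies at the very end of the fingers, on their centre line; the grasp point (between the pads) lies 19 mm behind it; z points along the fingers, y is the line along which they close (so a half turn about z gives the same grasp; the last joint's range is limited). The gripper opens to 85 mm and grips with 20 to 120 N. Pads are 22 mm wide; open, the fingers measure 114 mm over their backs; the gripper's body (76 mm by 85 mm) begins 54 mm behind the grasp point. The pads swing forward as they close: fully open they stand 13 mm farther back than shut.
Start: joints at [-1.449, 0.313, 1.498, -0, 1.331, -0.223], TCP at [177.442, -494.111, 231.294] pointing down, gripper open.
Joint ranges: [-2.94, 2.94], [-0.97, 2.17], [0.19, 2.56], [-1.23, 4.37], [0.02, 3.11], [-2.88, 2.88]. Speed limits (rad/s): [2.39, 2.39, 3.01, 3.14, 3.14, 3.14].

### API

Orientations are given as a unit quaternion [w, x, y, z].
In Python, from rig import monitor, eyes, job gives the robot as it stands. The module is installed in compiled form; this text tells all that it offers.
- The arm moves only by the tool send_rows, never from a script. Its argument "targets" is one flat list of numbers, 7 for each row, row after row: the turn, a rotation vector about the tool's x, y, z in degrees, then the shift along the tool's x, y, z in units of 60 mm (1.0 is 60 mm), then the opening, from -1 (shut) to 1 (fully open), so that 0 is half open. A call has 1 to 5 rows; each row shifts and turns the commanded pose from where the row before left it, along the tool's axes as they then stand; what a row does not reach is not made up. A row lasts 1/8 s, in which the tool goes at most 62.5 mm and 10.7 degrees, less where a joint would pass 70% of its speed; a pose out of reach is approached as far as the arm can. A call is refused whole if a number of a shift passes 1 or a number of a turn 10.7, either way. A call with a gripper value outside its range is refused whole. The fingers move at their own pace and stop on an object; "newtons" is the grip in N (left out, the last holds). Time passes only in rows, so rows that do not move let the fingers close. It gives the time, the measured TCP pose, the force, the opening and the grip force at its end, in the units of the state.
- monitor.sense(): the state, without advancing time (a new reading comes with each control period).
- eyes.capture(name): name is "scene" or "top"; returns a dict with "img" (420x560x3 uint8, red, green, blue), "K" (3x3 intrinsics, pixels), "R" (3x3) and "t" (3): a world point X has camera coordinates R X + t. Camera axes: x right, y down, z forward; pixel columns grow to the right and rows downward; lengths in mm; the calibration is good to about 2 mm. A picture is of the moment at which its call begins. There is no depth.
- job.finish_job(): hands the job in; it is judged then, once.
The state is a dict: "time_s": time; "joints": joint angles; "dq": joint speeds; "tau": joint torques, N m; "eef_pos": TCP position; "ee_rot": TCP orientation; "force": force on the tool from outside, world axes, zero at the start; "wrist_torque": the same for the moment, N m; "grip_width": opening from 0.0 (shut) to 1.0 (fully open); "grip_force": force on a finger pad.
Only numpy, scipy, OpenCV 4.12 (cv2) and the standard library are available. Lean on these libraries where they do the work, as an engineer would, in place of code of your own. Each camera call takes 0.05 s, during which the arm holds its last target. There are 200 camera calls.

## Working session

There is one attempt and no reset: what is moved stays moved. The work goes in short steps, Python scripts to look and compute and a tool call to move; the robot and the scene stay as the last step left them, time stands still between calls to the robot, and variables do not carry over. Pictures are saved under pics/ and viewed, at most 10 in all, crops included, and the job is handed in when it is done.

Besides the shell and the picture viewer there is one more tool, called by a JSON object that holds its "api" and its "payload", one argument or row to a line. send_rows: Moves the arm, as the interface text tells. Its arguments: {"type":"object","properties":{"targets":{"type":"array","items":{"type":"number"}},"newtons":{"type":"number"}},"required":["targets"]}

```bash
mkdir -p pics; python3 - <<'E'
from rig import monitor, eyes
import cv2,pickle
s=monitor.sense();print(s)
for n in("scene","top"):
    c=eyes.capture(n);pickle.dump(c,open(n+'.pkl','wb'));cv2.imwrite(f'pics/{n}0.png',c['img'][:,:,::-1]);print(n,c['K'],c['R'],c['t'])
E
```

```text
{'time_s': 0.0, 'joints': array([-1.44942228e+00,  3.13432298e-01,  1.49840894e+00,  1.28580940e-05,
        1.33098200e+00, -2.23359250e-01]), 'dq': array([-0.00108798,  0.00024939, -0.0004163 ,  0.00115014, -0.00018196,
       -0.00010687]), 'tau': array([-7.85480861e-04, -4.12263572e+01, -2.59744263e+01, -2.81433831e-04,
        4.12336944e-03,  2.14208725e-06]), 'eef_pos': array([ 177.40324202, -493.86174519,  230.75472178]), 'ee_rot': array([-6.14173330e-04,  9.85181688e-01,  1.71512867e-01,  3.75977156e-05]), 'force': array([ 0.02613144,  0.34232717, -0.12843839]), 'wrist_torque': array([ 0.06352125, -0.00079957,  0.00225872]), 'grip_force': 0.0, 'grip_width': 0.9985677274282959}
scene [[500.07280103   0.         279.74081634]
 [  0.         500.07280103 208.91029387]
 [  0.           0.           1.        ]] [[-0.92713379  0.37467785  0.00627996]
 [ 0.26432261  0.66575721 -0.69778284]
 [-0.2656247  -0.64527812 -0.71628183]] [ 494.47670165  -58.39915311 1495.83723764]
top [[473.7127055    0.         273.51406211]
 [  0.         473.7127055  206.31912115]
 [  0.           0.           1.        ]] [[ 0.01240954 -0.99988243 -0.00900693]
 [-0.99399975 -0.01135654 -0.10879123]
 [ 0.10867615  0.01030294 -0.99402381]] [ -40.15908141  499.54753446 1123.91883361]
```

View pics/scene0.png

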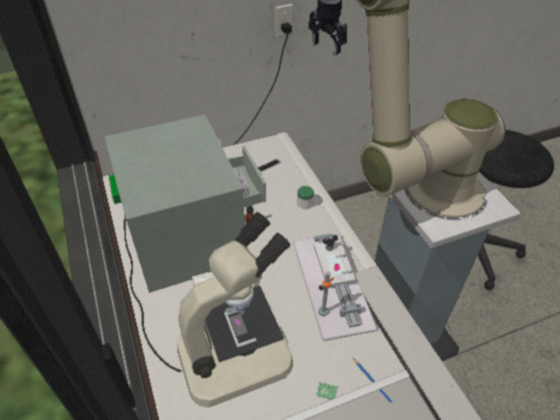

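View pics/top0.png

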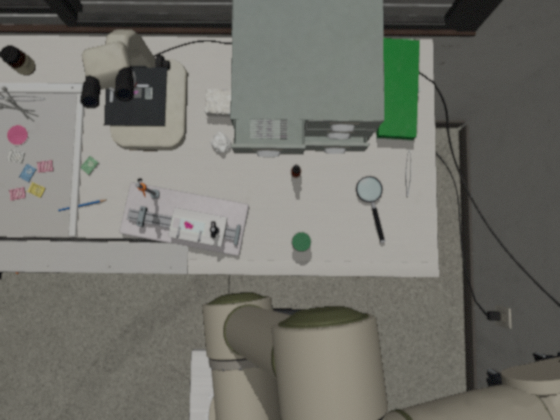

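The top view shows the stage around (185,220), with its reading stop on the left. The knob is near (213,229), the lens at (369,189) with its handle running to (380,238), the pot at (301,242), the bottle at (296,172) and the forceps at (408,170). The scene view shows the pointer near (326,283), the section at (337,267) and the knob at (330,240).

```bash
cat > h.py <<'E'
import numpy as np,cv2,pickle
def ray(c,u,v):
    d=c['R'].T@np.linalg.solve(c['K'],[u,v,1.]);return -c['R'].T@c['t'],d
def onz(c,u,v,z):
    o,d=ray(c,u,v);return o+d*(z-o[2])/d[2]
def tri(c1,p1,c2,p2):
    A=[];b=[]
    for c,p in((c1,p1),(c2,p2)):
        o,d=ray(c,*p);d/=np.linalg.norm(d);P=np.eye(3)-np.outer(d,d);A.append(P);b.append(P@o)
    A=np.vstack(A);b=np.hstack(b);x=np.linalg.lstsq(A,b,rcond=None)[0];return x,np.linalg.norm(A@x-b)
def proj(c,X):
    q=c['K']@(c['R']@np.asarray(X,float)+c['t']);return q[:2]/q[2]
def blobs(c,lo,hi,box,mn=3):
    h=cv2.cvtColor(c['img'],cv2.COLOR_RGB2HSV);m=cv2.inRange(h,np.array(lo),np.array(hi));k=np.zeros_like(m);x0,y0,x1,y1=box;k[y0:y1,x0:x1]=m[y0:y1,x0:x1]
    n,l,s,ce=cv2.connectedComponentsWithStats(k);return [(s[i,4],ce[i].round(1),s[i,:4]) for i in range(1,n) if s[i,4]>=mn],k
E
python3 - <<'E'
from h import *
T=pickle.load(open('top.pkl','rb'));S=pickle.load(open('scene.pkl','rb'))
for n,c,b in(('T',T,(115,170,255,262)),('S',S,(285,225,385,345))):
    print(n,'pink',blobs(c,(150,80,80),(176,255,255),b)[0]);print('orange',blobs(c,(3,130,80),(18,255,255),b)[0])
    print('black',blobs(c,(0,0,0),(180,255,50),b)[0])
b,m=blobs(T,(0,0,0),(180,255,70),(350,170,400,250),8);print('lens',b)
pts=cv2.findNonZero(m);
for p in b:
    x,y,w,h=p[2];q=np.argwhere(m[y:y+h,x:x+w])[:,::-1]+[x,y];print(p[0],cv2.minAreaRect(q.astype(np.float32)))
b,m=blobs(T,(35,80,20),(90,255,255),(280,225,320,260),8);print('pot',b,onz(T,*b[0][1],52))
print('bottle top',onz(T,296,170,94))
a=cv2.resize(T['img'][170:262,115:255],None,fx=5,fy=5,interpolation=cv2.INTER_CUBIC)
cv2.imwrite('pics/a.png',a[:,:,::-1])
a=cv2.resize(S['img'][225:345,285:385],None,fx=5,fy=5,interpolation=cv2.INTER_CUBIC)
b=cv2.resize(T['img'][165:250,345:400],None,fx=5,fy=5,interpolation=cv2.INTER_CUBIC);b=cv2.copyMakeBorder(b,0,600-b.shape[0],0,0,0)
cv2.imwrite('pics/b.png',np.hstack([a,b])[:,:,::-1])
E
```

```text
T pink [(np.int32(36), array([187.9, 224.9]), array([185, 222,   8,   7], dtype=int32))]
orange [(np.int32(26), array([143.2, 187.3]), array([141, 184,   5,   8], dtype=int32))]
black [(np.int32(34), array([214.5, 232.1]), array([212, 227,   6,  10], dtype=int32)), (np.int32(4), array([131. , 239.8]), array([130, 239,   3,   2], dtype=int32)), (np.int32(3), array([144., 240.]), array([143, 240,   3,   1], dtype=int32))]
S pink [(np.int32(34), array([336.4, 267. ]), array([334, 264,   6,   7], dtype=int32))]
orange [(np.int32(40), array([326.8, 283.5]), array([323, 279,   9,   9], dtype=int32))]
black [(np.int32(24), array([330.5, 240.5]), array([325, 237,  12,   7], dtype=int32)), (np.int32(10), array([286.6, 245.2]), array([285, 243,   4,   5], dtype=int32)), (np.int32(3), array([331.3, 244. ]), array([331, 243,   2,   3], dtype=int32))]
lens [(np.int32(133), array([377.6, 223.9]), array([373, 208,  11,  32], dtype=int32))]
133 ((377.5294189453125, 223.61764526367188), (32.01470184326172, 4.123105525970459), 75.96376037597656)
pot [(np.int32(236), array([301. , 241.5]), array([293, 233,  17,  18], dtype=int32))] [ 414.61667929 -100.2618295    52.        ]
bottle top [577.50980839 -85.70069102  94.        ]
```

View pics/a.png

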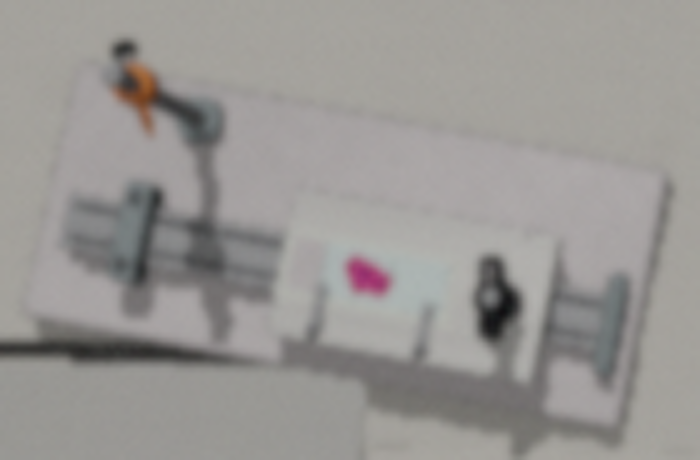

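View pics/b.png

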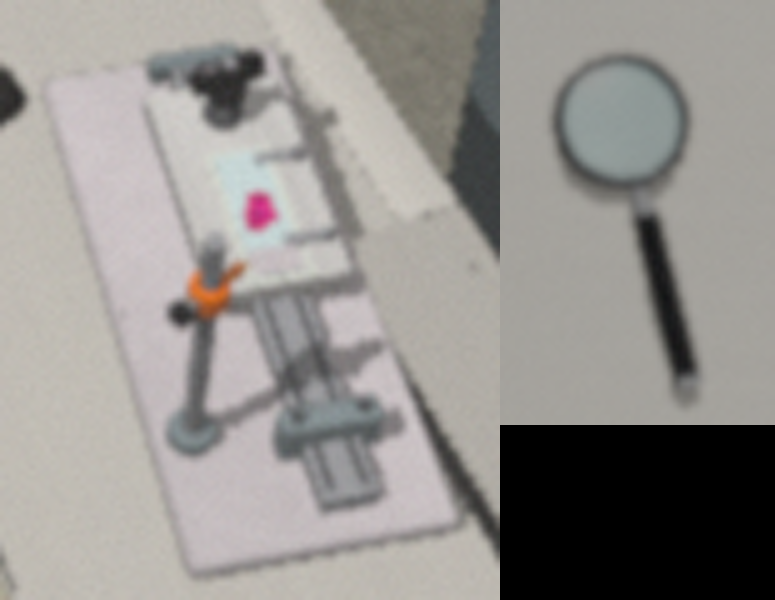

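The top crop shows the pointer tip at crop pixel (151,131), the plate corners at about (80,62), (668,178) and (28,315), and the knob bar at about (493,298). In the scene crop the pointer tip is at (242,266). The lens is round, with its centre at crop pixel (622,121).

```bash
python3 - <<'E'
from h import *
from scipy.spatial.transform import Rotation as Ro
T=pickle.load(open('top.pkl','rb'));S=pickle.load(open('scene.pkl','rb'))
f=lambda x,y,ox,oy:((x+.5)/5-.5+ox,(y+.5)/5-.5+oy)
t=lambda x,y:f(x,y,115,170)
s=lambda x,y:f(x,y,285,225)
A=onz(T,*t(80,62),15);B=onz(T,*t(668,178),15);C=onz(T,*t(28,315),15)
sa=onz(S,*s(48,85),15);sb=onz(S,*s(193,575),15);sc=onz(S,*s(463,525),15)
print('plate',A,B,C,np.linalg.norm(A-B),np.linalg.norm(A-C));print('scene',sa,sb,sc,np.linalg.norm(sa-sb),np.linalg.norm(sc-sb))
sec=onz(T,187.9,224.9,42.5);sec2=onz(S,336.4,267,42.5);print('sec',sec,sec2)
for d in (A-B,sb-sa): print('yaw of +y',np.degrees(np.arctan2(d[1],d[0]))-90)
print('tip',tri(T,t(151,131),S,s(242,266)))
print('knob',onz(T,*t(493,298),80),onz(S,*s(225,72),78))
yaw=np.arctan2(*(A-B)[[1,0]])
for q in (sec,sec2): print('knobpred',q-65*np.array([np.cos(yaw),np.sin(yaw),0]))
lc=onz(T,*f(622-500,121,345,165),9);hc=onz(T,377.5,223.6,10);ha=onz(T,*f(646-500,215,345,165),10);hb=onz(T,*f(683-500,378,345,165),10)
print('lens',lc,hc,np.linalg.norm(lc-hc),ha,hb,np.linalg.norm(ha-hb))
d=lc-hb;print('lens x yaw',np.degrees(np.arctan2(d[1],d[0])))
print(Ro.from_quat([.985181,.1715129,0.00003,-.000614]).as_matrix().round(3))
E
```

```text
plate [557.83801601 320.52783152  15.        ] [503.36611645  28.15714542  15.        ] [432.31697472 340.37469779  15.        ] 297.40175845493604 127.0804072586752
scene [505.43826471  33.2954508   15.        ] [558.7666003  324.18529619  15.        ] [432.78547095 347.10652756  15.        ] 295.7377445154272 128.04931784002204
sec [451.28420698 169.74872726  42.5       ] [450.82085512 169.03465606  42.5       ]
yaw of +y -10.553834787203058
yaw of +y -10.3885778030252
tip (array([508.82423791, 250.99730193, 130.32143532]), np.float64(0.19062757726610913))
knob [439.49852179 103.77869259  80.        ] [442.37057246 107.11442502  78.        ]
knobpred [439.37885211 105.84831627  42.5       ]
knobpred [438.91550026 105.13424506  42.5       ]
lens [ 548.25585019 -269.66244066    9.        ] [ 462.15886664 -289.45094727   10.        ] 88.34747064503277 [ 501.50623415 -280.81585834   10.        ] [ 421.64217961 -298.00365431   10.        ] 81.69264065649149
lens x yaw 12.617111406670329
[[ 0.941  0.338 -0.   ]
 [ 0.338 -0.941  0.001]
 [ 0.    -0.001 -1.   ]]
```

{"api": "send_rows", "payload": {
  "targets": [0,0,0,0.62,-0.66,0,1,0,0,0,0.62,-0.66,0,1,0,0,0,0.62,-0.66,0,1,0,0,0,0.62,-0.66,0,1,0,0,0,0.62,-0.66,0,1]
}}

```text
time_s: 0.72
eef_pos: [285.9, -243.2, 231.2]
ee_rot: [-0.0, 0.985, 0.171, 0.0]
force: [1.0, -0.7, -0.2]
grip_width: 1.0
grip_force: 0.0
```

{"api": "send_rows", "payload": {
  "targets": [0,0,0,0.62,-0.66,0,1,0,0,0,0.62,-0.66,0,1,0,0,0,0.62,-0.66,0,1,0,0,0,0.62,-0.66,0,1,0,0,0,0.62,-0.66,0,1]
}}

```text
time_s: 1.35
eef_pos: [394.0, 6.1, 231.3]
ee_rot: [0.0, 0.985, 0.172, 0.0]
force: [0.5, -0.9, 0.4]
grip_width: 0.996
grip_force: 0.0
```

{"api": "send_rows", "payload": {
  "targets": [0,0,0,0.62,-0.66,0,1,0,0,0,0.62,-0.66,0,1,0,0,-10.7,0,0,0,1,0,0,-10.7,0,0,0,1,0,0,-10.7,0,0,0,1]
}}

```text
time_s: 1.98
eef_pos: [436.8, 104.2, 231.0]
ee_rot: [-0.0, 0.898, 0.44, -0.0]
force: [-0.2, -0.1, -0.2]
grip_width: 1.002
grip_force: 0.0
```

{"api": "send_rows", "payload": {
  "targets": [0,0,-10.7,0,0,0,1,0,0,-10.7,0,0,0,1,0,0,-10.7,0,0,0,1,0,0,-10.7,0,0,0,1,0,0,-10.7,0,0,0,1]
}}

```text
time_s: 2.6
eef_pos: [436.8, 104.0, 231.0]
ee_rot: [-0.0, 0.604, 0.797, -0.0]
force: [-0.2, 0.8, 0.1]
grip_width: 1.002
grip_force: 0.0
```

{"api": "send_rows", "payload": {
  "targets": [0,0,-10.7,0,0,0,1,0,0,-10.7,0,0,0,1,0,0,-10.7,0,0,0,1,0,0,-10.7,0,0,0,1,0,0,-10.7,0,0,0,1]
}}

```text
time_s: 3.22
eef_pos: [436.8, 104.0, 231.0]
ee_rot: [-0.0, 0.18, 0.984, -0.0]
force: [-0.8, 0.5, -0.0]
grip_width: 0.999
grip_force: 0.0
```

{"api": "send_rows", "payload": {
  "targets": [0,0,-10.7,0,0,0,0,0,0,-10.7,0,0,0,0,0,0,0,-0.04,0.02,0.8,0,0,0,0,0,0,0.8,0,0,0,0,0,0,0.4,0]
}}

```text
time_s: 3.85
eef_pos: [438.1, 105.2, 109.0]
ee_rot: [-0.002, -0.002, 1.0, 0.0]
force: [0.6, 0.9, -0.1]
grip_width: 0.497
grip_force: 0.0
```

```bash
python3 - <<'E'
from rig import monitor, eyes
from h import *
s=monitor.sense();print(s['eef_pos'],s['ee_rot'],s['joints'],s['force'])
c=eyes.capture('top');d=eyes.capture('scene')
a=cv2.resize(c['img'][180:260,150:250],None,fx=4,fy=4,interpolation=cv2.INTER_CUBIC)
b=cv2.resize(d['img'][200:280,280:380],None,fx=4,fy=4,interpolation=cv2.INTER_CUBIC)
cv2.imwrite('pics/c.png',np.hstack([a,b])[:,:,::-1])
E
```

```text
[438.09975755 105.23928679 108.96751807] [-1.77206678e-03 -2.20701167e-03  9.99995993e-01  5.30400911e-05] [-2.53317230e-02  3.00363715e-01  1.86929150e+00  1.02072303e-05
  9.75483148e-01 -1.60054782e+00] [ 0.56866203  0.86785409 -0.1341257 ]
```

View pics/c.png

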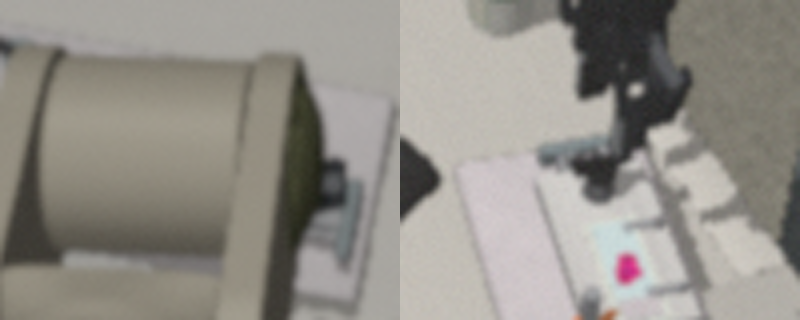

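The scene crop shows the fingers straddling the knob from above, with nothing else near them.

{"api": "send_rows", "payload": {
  "targets": [0,0,0,-0.02,0,0.4,0,0,0,0,0,0,0.4,0,0,0,0,0,0,0.06,-0.3,0,0,0,0,0,0,-0.8,0,0,0,0,0,0,-0.8],
  "newtons": 30
}}

```text
time_s: 4.58
eef_pos: [440.9, 105.2, 60.5]
ee_rot: [0.001, -0.002, 1.0, -0.0]
force: [-0.4, -0.9, -2.4]
grip_width: 0.218
grip_force: 29.6
```

{"api": "send_rows", "payload": {
  "targets": [0,0,0,0,0,0,-0.9,0,0,0,0,0,0,-0.9]
}}

```text
time_s: 4.82
eef_pos: [440.9, 105.2, 60.3]
ee_rot: [0.001, -0.002, 1.0, -0.0]
force: [-1.1, -0.3, 4.8]
grip_width: 0.216
grip_force: 30.2
```

{"api": "send_rows", "payload": {
  "targets": [0,0,0,-0.036,0.197,0,-0.9,0,0,0,-0.036,0.197,0,-0.9,0,0,0,-0.036,0.197,0,-0.9,0,0,0,-0.036,0.197,0,-0.9,0,0,0,-0.036,0.197,0,-0.9]
}}

```text
time_s: 5.45
eef_pos: [451.5, 164.8, 60.3]
ee_rot: [0.0, -0.002, 1.0, -0.0]
force: [-0.7, -1.6, 5.6]
grip_width: 0.216
grip_force: 30.4
```

```bash
cat > look.py <<'E'
from rig import monitor, eyes
from h import *
s=monitor.sense();print(s['time_s'],s['eef_pos'],s['force'],s['wrist_torque'],s['joints'],s['grip_width'])
d=eyes.capture('scene');pickle.dump(d,open('scene1.pkl','wb'))
b=blobs(d,(150,80,80),(176,255,255),(270,225,400,345))[0];print(b)
if b:
    q=onz(d,*max(b,key=lambda r:r[0])[1],42.5);print('sec',q,'moved',np.linalg.norm((q-[450.82,169.03,42.5])[:2]))
E
python3 look.py
```

```text
5.45 [451.51021376 164.79736692  60.32733315] [-0.74122752 -1.62543103  5.60101123] [-0.26790765  0.17590936 -0.03210305] [ 1.05743141e-01  4.35056447e-01  1.82782015e+00 -3.98705486e-04
  8.77749783e-01 -1.46931869e+00] 0.21565536300114344
[(np.int32(40), array([343.8, 287. ]), array([341, 283,   7,   8], dtype=int32))]
sec [461.24206932 229.39673621  42.5       ] moved 61.25979407061675
```

Carriage follows. Now I'll move it up to the stop gently.

{"api": "send_rows", "payload": {
  "targets": [0,0,0,-0.012,0.066,0,-0.9,0,0,0,-0.006,0.033,0,-0.9]
}}

```text
time_s: 5.75
eef_pos: [452.4, 170.1, 60.3]
ee_rot: [0.0, -0.003, 1.0, -0.0]
force: [-2.4, -10.6, 8.1]
grip_width: 0.213
grip_force: 30.8
```

{"api": "send_rows", "payload": {
  "targets": [0,0,0,-0.006,0.033,0,-0.9,0,0,0,0,0,0,-0.9]
}}

```text
time_s: 6.0
eef_pos: [452.5, 170.3, 60.2]
ee_rot: [-0.0, -0.003, 1.0, -0.002]
force: [-3.1, -16.0, 9.8]
grip_width: 0.217
grip_force: 31.1
```

{"api": "send_rows", "payload": {
  "targets": [0,0,0,-0.004,0.02,0,-0.9,0,0,0,0,0,0,-0.9]
}}

```text
time_s: 6.25
eef_pos: [452.5, 170.5, 60.2]
ee_rot: [-0.001, -0.003, 1.0, -0.003]
force: [-5.3, -22.6, 12.1]
grip_width: 0.218
grip_force: 31.6
```

{"api": "send_rows", "payload": {
  "targets": [0,0,0,0.005,-0.03,0,-0.9,0,0,10,0,0,0,-0.9,0,0,10,0,0,0,-0.9,0,0,10,0,0,0,-0.9,0,0,10,0,0,0,-0.9],
  "newtons": 45
}}

```text
time_s: 6.88
eef_pos: [452.0, 168.9, 60.3]
ee_rot: [-0.0, 0.342, 0.94, -0.003]
force: [-6.9, -21.4, 13.9]
grip_width: 0.206
grip_force: 44.5
```

{"api": "send_rows", "payload": {
  "targets": [0,0,10,0,0,0,-0.9,0,0,10,0,0,0,-0.9,0,0,10,0,0,0,-0.9,0,0,0,0,0,0,-0.9]
}}

```text
time_s: 7.38
eef_pos: [451.1, 168.4, 60.2]
ee_rot: [0.0, 0.572, 0.82, -0.004]
force: [-10.8, -25.8, 18.1]
grip_width: 0.21
grip_force: 44.9
```

```bash
python3 look.py
```

```text
7.375 [451.11902826 168.3777432   60.211506  ] [-10.8082508  -25.80989706  18.06474497] [-4.42487356  1.86000646  0.03713883] [ 0.11659115  0.44015299  1.81979713 -0.00779615  0.88693414 -0.23176005] 0.2103376973836851
[(np.int32(39), array([344.4, 288.7]), array([342, 285,   6,   8], dtype=int32))]
sec [462.15977943 234.31460847  42.5       ] moved 66.26213624683957
```

{"api": "send_rows", "payload": {
  "targets": [0,0,6,0,0,0,-0.9,0,0,4,0,0,0,-0.9,0,0,3,0,0,0,-0.9,0,0,0,0,0,0,-0.9]
}}

```text
time_s: 7.92
eef_pos: [450.7, 168.2, 60.2]
ee_rot: [0.0, 0.66, 0.751, -0.005]
force: [-13.1, -27.3, 20.2]
grip_width: 0.208
grip_force: 45.0
```

```bash
python3 look.py
```

```text
7.925 [450.69125927 168.24803942  60.21176021] [-13.05953094 -27.31456795  20.17760198] [-4.55198542  2.23454832  0.55577215] [ 0.11672456  0.43993309  1.82017121 -0.00850375  0.88793334 -0.00710412] 0.2080641739282443
[(np.int32(39), array([344.4, 288.6]), array([342, 285,   6,   8], dtype=int32))]
sec [462.02774743 234.05729875  42.5       ] moved 65.9860832728277
```

{"api": "send_rows", "payload": {
  "targets": [0,0,0,0,0,0,0,0,0,0,0,0,0,0,0,0,0,0,0,0,0,0,0,0,0,0,-0.5,0,0,0,0,0,0,-0.9,0]
}}

```text
time_s: 8.6
eef_pos: [451.5, 171.7, 143.4]
ee_rot: [-0.001, 0.661, 0.75, -0.001]
force: [0.6, 0.6, 1.4]
grip_width: 0.502
grip_force: 0.0
```

{"api": "send_rows", "payload": {
  "targets": [0,0,0,0,0,-0.9,0,0,0,0,0,0,-0.9,0,0,0,0,-0.9,0,0,0]
}}

```text
time_s: 8.98
eef_pos: [460.5, 119.5, 255.6]
ee_rot: [0.003, 0.659, 0.752, 0.003]
force: [1.8, -0.3, -1.1]
grip_width: 0.498
grip_force: 0.0
```

```bash
python3 look.py; python3 - <<'E'
from rig import eyes
from h import *
d=pickle.load(open('scene1.pkl','rb'));c=eyes.capture('top')
a=cv2.resize(c['img'][180:260,115:215],None,fx=4,fy=4,interpolation=cv2.INTER_CUBIC)
b=cv2.resize(d['img'][230:330,290:390],None,fx=4,fy=4,interpolation=cv2.INTER_CUBIC)
cv2.imwrite('pics/d.png',np.hstack([cv2.copyMakeBorder(a,0,80,0,0,0),b])[:,:,::-1])
E
```

```text
8.975 [460.46295424 119.53268225 255.57047042] [ 1.77493397 -0.31766502 -1.06750814] [-0.03610951 -0.05789377 -0.02172412] [ 6.68652893e-03  1.80741118e-01  1.60316420e+00  6.06787308e-04
  1.34947527e+00 -1.25215055e-01] 0.49798511298850867
[(np.int32(38), array([344.3, 288.6]), array([342, 285,   6,   8], dtype=int32))]
sec [462.24929795 233.96890424  42.5       ] moved 65.93701642480066
```

View pics/d.png

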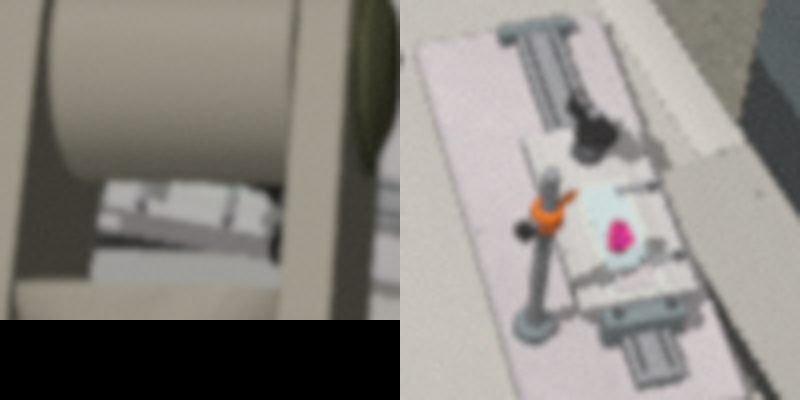

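The scene crop shows the carriage against the grey stop, with the knob bar now lying along the rail (575–615, 100–155) and the pointer undisturbed. Next is the lens.

{"api": "send_rows", "payload": {
  "targets": [0,0,0,-0.84,-0.08,0,1,0,0,0,-0.84,-0.08,0,1,0,0,0,-0.84,-0.08,0,1,0,0,0,-0.84,-0.08,0,1,0,0,0,-0.84,-0.08,0,1]
}}

```text
time_s: 9.7
eef_pos: [467.2, -136.1, 251.5]
ee_rot: [-0.0, 0.661, 0.75, 0.0]
force: [1.2, 0.6, -0.9]
grip_width: 0.999
grip_force: 0.0
```

{"api": "send_rows", "payload": {
  "targets": [0,0,0,-0.84,-0.08,0,1,0,0,0,-0.84,-0.08,0,1,0,0,0,-0.84,-0.08,0,1,0,0,10.6,0,0,0,1,0,0,10.6,0,0,0,1]
}}

```text
time_s: 10.32
eef_pos: [472.2, -286.8, 251.0]
ee_rot: [-0.001, 0.79, 0.613, 0.0]
force: [-0.4, 0.4, 0.4]
grip_width: 1.0
grip_force: 0.0
```

{"api": "send_rows", "payload": {
  "targets": [0,0,10.6,0,0,0,1,0,0,10.6,0,0,0,1,0,0,10.6,0,0,0,1,0,0,10.6,0,0,0,1,0,0,10.6,0,0,0,1]
}}

```text
time_s: 10.95
eef_pos: [472.4, -286.2, 251.3]
ee_rot: [-0.0, 0.98, 0.197, -0.0]
force: [0.1, 0.5, 0.2]
grip_width: 0.998
grip_force: 0.0
```

{"api": "send_rows", "payload": {
  "targets": [0,0,10.6,0,0,0,1,0,0,0,0,0,0,1]
}}

```text
time_s: 11.2
eef_pos: [472.3, -286.3, 251.4]
ee_rot: [-0.0, 0.994, 0.11, -0.0]
force: [-0.2, -0.9, -0.0]
grip_width: 1.0
grip_force: 0.0
```

```bash
python3 look.py; python3 - <<'E'
from rig import eyes
from h import *
T=pickle.load(open('top.pkl','rb'));S=pickle.load(open('scene1.pkl','rb'))
b=blobs(S,(3,130,80),(18,255,255),(300,260,360,320))[0];print('orange',b)
m=blobs(S,(3,130,80),(18,255,255),(320,270,345,300))[1];q=np.argwhere(m)[:,::-1];p=q[q[:,0].argmax()];print('tip px',p)
b0,m=blobs(T,(3,130,80),(18,255,255),(135,180,155,200));r=np.argwhere(m)[:,::-1];print(r[r[:,1].argmax()])
print(tri(T,r[r[:,1].argmax()],S,p),tri(T,b0[0][1],S,b[0][1]))
E
```

```text
11.2 [ 472.29143594 -286.30436829  251.38357653] [-0.20880275 -0.89325676 -0.03303906] [-0.04297104  0.02367259 -0.01244686] [-7.57214269e-01  3.60371581e-01  1.37948064e+00  1.76477165e-04
  1.40227301e+00  5.94103156e-01] 1.0000285359236534
[(np.int32(39), array([344.4, 288.6]), array([342, 285,   6,   8], dtype=int32))]
sec [462.02774743 234.05729875  42.5       ] moved 65.9860832728277
orange [(np.int32(39), array([326.8, 283.3]), array([323, 279,  10,   9], dtype=int32))]
tip px [332 279]
[143 191]
(array([516.63965437, 255.22015734, 135.62167156]), np.float64(3.752268838011624)) (array([527.55312172, 256.78908431, 127.01586861]), np.float64(1.4825609530862174))
```

{"api": "send_rows", "payload": {
  "targets": [0,0,0,0,0,0.95,0,0,0,0,0,0,0.95,0,0,0,0,0,0,0.95,0,0,0,0,0,0,0.95,0,0,0,0,0,0,0.0,0],
  "newtons": 60
}}

```text
time_s: 11.88
eef_pos: [470.4, -285.0, 20.6]
ee_rot: [-0.003, 0.994, 0.11, -0.003]
force: [-0.7, 0.1, 1.3]
grip_width: 0.503
grip_force: 0.0
```

{"api": "send_rows", "payload": {
  "targets": [0,0,0,0,0,0.15,0,0,0,0,0,0,0.15,0,0,0,0,0,0,0.0,0]
}}

```text
time_s: 12.25
eef_pos: [472.3, -286.8, 6.2]
ee_rot: [0.0, 0.994, 0.109, 0.0]
force: [0.4, -0.1, -0.0]
grip_width: 0.498
grip_force: 0.0
```

{"api": "send_rows", "payload": {
  "targets": [0,0,0,0,0,0.05,0,0,0,0,0,0,0,-0.8,0,0,0,0,0,0,-0.9,0,0,0,0,0,0,-0.9,0,0,0,0,0,0,-0.9]
}}

```text
time_s: 12.88
eef_pos: [472.3, -286.9, 3.1]
ee_rot: [0.0, 0.994, 0.109, 0.0]
force: [-0.2, 0.6, 5.4]
grip_width: 0.128
grip_force: 60.0
```

{"api": "send_rows", "payload": {
  "targets": [0,0,0,0,0,0,-0.9,0,0,0,0,0,0,-0.9]
}}

```text
time_s: 13.12
eef_pos: [472.3, -286.8, 3.1]
ee_rot: [0.0, 0.994, 0.109, 0.0]
force: [-0.5, -0.1, 5.6]
grip_width: 0.129
grip_force: 60.0
```

{"api": "send_rows", "payload": {
  "targets": [0,0,0,0,0,-0.2,-0.9,0,0,0,0,0,-0.6,-0.9,0,0,0,0,0,-0.9,-0.9,0,0,0,0,0,-0.9,-0.9,0,0,0,0,0,-0.6,-0.9],
  "newtons": 80
}}

```text
time_s: 13.75
eef_pos: [472.2, -286.8, 197.8]
ee_rot: [0.001, 0.994, 0.109, 0.001]
force: [0.8, -0.1, -1.3]
grip_width: 0.122
grip_force: 79.4
```

{"api": "send_rows", "payload": {
  "targets": [0,0,0,0.02,-0.3,0,-0.9,0,0,0,0.04,-0.7,0,-0.9,0,0,0,0.04,-0.7,0,-0.9,0,0,0,0.04,-0.7,0,-0.9,0,0,0,0.04,-0.7,0,-0.9]
}}

```text
time_s: 14.38
eef_pos: [441.2, -100.6, 193.6]
ee_rot: [-0.001, 0.994, 0.109, -0.001]
force: [-0.0, -0.4, -0.1]
grip_width: 0.121
grip_force: 79.5
```

{"api": "send_rows", "payload": {
  "targets": [0,0,0,0.04,-0.7,0,-0.9,0,0,0,0.04,-0.7,0,-0.9,0,0,0,0.04,-0.7,0,-0.9,0,0,0,0.04,-0.7,0,-0.9,0,0,0,0.04,-0.7,0,-0.9]
}}

```text
time_s: 15.0
eef_pos: [407.3, 106.6, 193.7]
ee_rot: [-0.0, 0.994, 0.109, -0.001]
force: [1.5, 0.7, -1.7]
grip_width: 0.124
grip_force: 79.5
```

{"api": "send_rows", "payload": {
  "targets": [0,0,0,0.04,-0.7,0,-0.9,0,0,0,0.04,-0.7,0,-0.9,0,0,0,0,-0.3,0,-0.9,0,0,0,0,0,0,-0.9]
}}

```text
time_s: 15.5
eef_pos: [390.2, 206.3, 193.7]
ee_rot: [0.0, 0.994, 0.11, -0.001]
force: [-0.1, -0.3, -0.2]
grip_width: 0.125
grip_force: 79.4
```

```bash
python3 look.py; python3 - <<'E'
from rig import eyes
from h import *
S=pickle.load(open('scene1.pkl','rb'));c=eyes.capture('top')
t=np.array([506.5,249.9,0])
for z in(122,126,130,134): print(z,proj(S,t+[0,0,z]),proj(S,[527.9,256.5,z]))
a=cv2.resize(c['img'][150:270,110:230],None,fx=3,fy=3,interpolation=cv2.INTER_CUBIC)
b=cv2.resize(S['img'][200:330,285:395],None,fx=4,fy=4,interpolation=cv2.INTER_CUBIC)
cv2.imwrite('pics/e.png',np.hstack([cv2.copyMakeBorder(a,0,160,0,0,0),b])[:,:,::-1])
E
```

```text
15.5 [390.22997369 206.33826569 193.72700569] [-0.13975998 -0.28315835 -0.18320195] [0.02116308 0.00907955 0.0237191 ] [2.19727872e-01 1.65907446e-01 1.78908947e+00 8.91916627e-05
 1.18880867e+00 1.57069052e+00] 0.1246202173226174
[(np.int32(39), array([344.4, 288.6]), array([342, 285,   6,   8], dtype=int32))]
sec [462.02774743 234.05729875  42.5       ] moved 65.9860832728277
122 [333.35075988 279.3481275 ] [325.957994   284.54109827]
126 [333.50048261 278.27229011] [326.089812   283.46906255]
130 [333.65098042 277.19088341] [326.22231858 282.39142689]
134 [333.80225934 276.10386404] [326.35551913 281.30814729]
```

View pics/e.png

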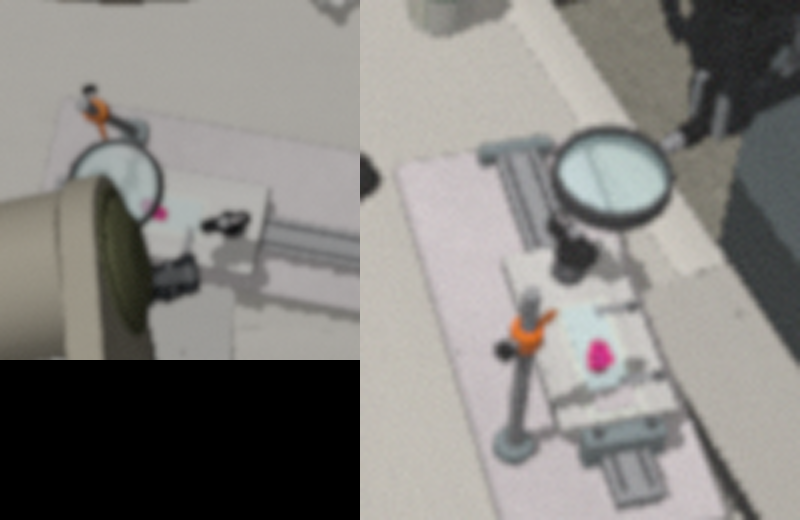

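Lens is held flat in the scene crop, with its rim ellipse at crop (613,177). The pointer tip is at crop (555,313), which is full-image (333.5,277.9) and gives z of about 128. The lens is above the post, about 11 mm short in y.

{"api": "send_rows", "payload": {
  "targets": [0,0,0,-0.01,-0.19,0,-0.9,0,0,0,0,0,0.4,-0.9,0,0,0,0,0,0.4,-0.9,0,0,0,0,0,0.2,-0.9,0,0,0,0,0,0,-0.9]
}}

```text
time_s: 16.23
eef_pos: [388.4, 216.5, 134.4]
ee_rot: [0.0, 0.994, 0.108, -0.001]
force: [0.5, 0.4, 0.3]
grip_width: 0.119
grip_force: 79.4
```

```bash
python3 look.py; python3 - <<'E'
from rig import eyes,monitor
from h import *
S=pickle.load(open('scene1.pkl','rb'));c=eyes.capture('top')
X=monitor.sense()['eef_pos']+[76,17.1,3.9];print('pred',X,proj(S,X),proj(c,X))
th=np.linspace(0,2*np.pi,72);ring=lambda z:X+np.c_[33.5*np.cos(th),33.5*np.sin(th),z+0*th]
for k in(S,c):
    P=np.array([proj(k,p) for z in(-7,7) for p in ring(z)]);print('pred bbox',P.min(0),P.max(0))
a=cv2.resize(c['img'][170:250,115:195],None,fx=5,fy=5,interpolation=cv2.INTER_CUBIC)
b=cv2.resize(S['img'][240:320,305:385],None,fx=5,fy=5,interpolation=cv2.INTER_CUBIC)
cv2.imwrite('pics/f.png',np.hstack([a,b])[:,:,::-1])
E
```

```text
16.225 [388.39248369 216.4504721  134.40484864] [0.53033133 0.35047233 0.33939482] [ 0.01846467 -0.00369864  0.00580697] [2.43772818e-01 2.48535627e-01 1.85973832e+00 2.90042770e-05
 1.03447979e+00 1.59762052e+00] 0.11948665888687558
[(np.int32(39), array([344.4, 288.6]), array([342, 285,   6,   8], dtype=int32))]
sec [462.02774743 234.05729875  42.5       ] moved 65.9860832728277
pred [465.01850397 233.73682303 139.30592568] [347.41221824 263.71074133] [150.63567511 215.21936456]
pred bbox [332.19240779 250.16011583] [362.82535677 277.70208386]
pred bbox [134.4290136  199.65970178] [166.62987478 230.673027  ]
```

View pics/f.png

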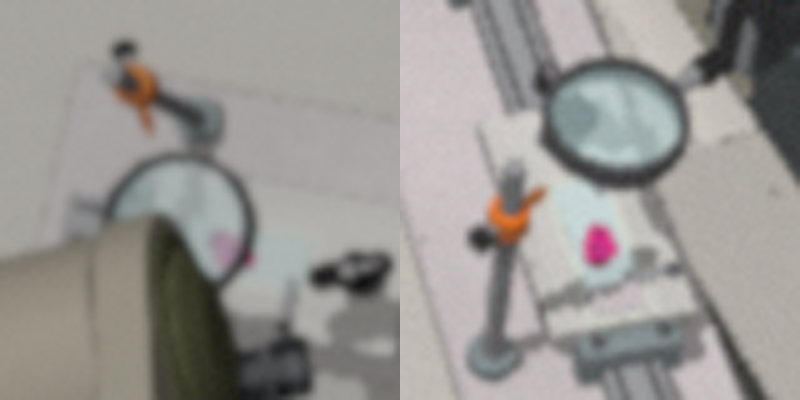

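The rim in both views (scene 333–362.6 × 250.6–277, top left/top/right 135.6/199.6/165.8) agrees with the predicted level rim to about 1 px. Now the final descent.

{"api": "send_rows", "payload": {
  "targets": [0,0,0,-0.02,-0.02,0.09,-0.9,0,0,0,0,0,0.08,-0.9,0,0,0,0,0,0,-0.9,0,0,0,0,0,0,-0.9]
}}

```text
time_s: 16.82
eef_pos: [387.2, 217.5, 124.6]
ee_rot: [-0.0, 0.994, 0.108, 0.0]
force: [-0.0, 0.0, -1.2]
grip_width: 0.124
grip_force: 79.4
```

```bash
python3 look.py; python3 - <<'E'
from rig import monitor
from h import *
S=pickle.load(open('scene1.pkl','rb'))
X=monitor.sense()['eef_pos']+[76,17.1,3.9];th=np.linspace(0,2*np.pi,72)
P=np.array([proj(S,X+[33.5*np.cos(t),33.5*np.sin(t),z]) for z in(-7,7) for t in th]);print(X,'pred bbox',P.min(0),P.max(0))
b=cv2.resize(S['img'][240:320,305:385],None,fx=7,fy=7,interpolation=cv2.INTER_CUBIC)
cv2.imwrite('pics/g.png',b[:,:,::-1])
E
```

```text
16.825 [387.2219323  217.46625942 124.58349326] [-2.73521300e-05  4.49776858e-02 -1.24614738e+00] [-0.05777997 -0.06506135  0.0006914 ] [ 2.46749119e-01  2.61437743e-01  1.87320191e+00 -2.34377782e-06
  1.00679171e+00  1.60015231e+00] 0.12383240302226889
[(np.int32(38), array([344.3, 288.6]), array([342, 285,   6,   8], dtype=int32))]
sec [462.24929795 233.96890424  42.5       ] moved 65.93701642480066
[463.24879924 234.56366092 128.53351363] pred bbox [332.66810335 253.19624814] [363.0978569  280.64883437]
```

View pics/g.png

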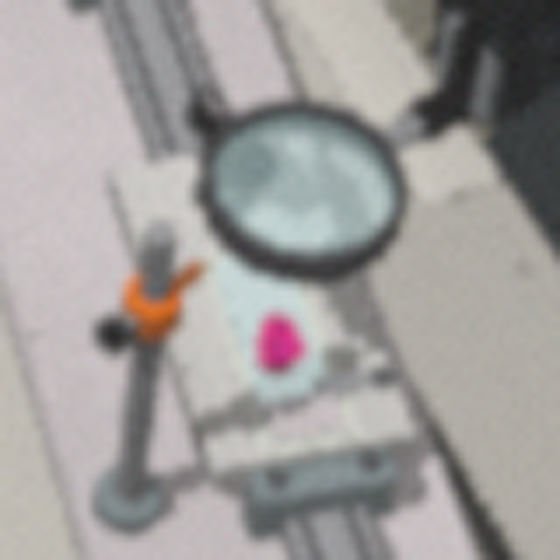

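The crop shows the level rim at (203–405, 100–282), as predicted, clear of the pointer tip at (201,267), which puts the tip at z of about 128 against 128.5 for the lens.

```bash
python3 -c "
from rig import job
print(job.finish_job())"
```

```text
the job is handed in; nothing more can be done
None
```

The job is handed in with no verdict returned: the carriage is at the stop and clamped, and the lens is held level over the section at an estimated 128.5 mm, against about 128 mm for the pointer.

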